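# Empty a scoop bin and hold it pressed on its shelf dowels

### The arm

A 7-joint arm with a two-finger parallel gripper is mounted at the origin on the work surface. World frame = base frame: x ahead of the robot, y to its left, z up, the work surface at z = 0. Lengths are in m, angles in rad, forces in N, time in s.
With the tool pointing down it reaches from about 0.4 to 0.85 m from the base axis. Payload 10.4 kg.
Tool frame: the origin (TCP) lies on the centre line of the jaws, within the pads' length; the fingertips stand 17 mm ahead of it and the grasp point (between the pads) lies 2 mm behind it; z points along the fingers, y is the line along which they close (so a half turn about z gives the same grasp; the last joint's range is limited). The gripper opens to 85 mm and grips with 20 to 120 N. Pads are 22 mm wide; open, the fingers measure 114 mm over their backs; the gripper's body (76 mm by 85 mm) begins 54 mm behind the grasp point. The pads swing forward as they close: fully open they stand 13 mm farther back than shut.
Start: joints at [-0.023, 0.332, -0.065, 1.46, 0.022, 1.35, -0.088], TCP at [0.625, 0, 0.248] pointing down, gripper open.
Joint ranges: [-2.6, 2.6], [-0.5, 2.12], [-1.47, 1.34], [0.16, 2.42], [-1.27, 4.41], [0.06, 2.06], [-2.6, 2.6]. Speed limits (rad/s): [2.22, 2.22, 2.79, 2.79, 3.14, 3.14, 3.14].

### API

Orientations are given as a unit quaternion [x, y, z, w].
In Python, from workcell import sensors, imaging, order, spotter gives the robot as it stands. The module is installed in compiled form; this text tells all that it offers.
- The arm moves only by the shell command python3 -m inch 'ROWS' [FORCE]. ROWS is JSON, a list that holds one entry, the list of rows, each a list of 7 numbers: the shift along the tool's x, y, z in m, then the turn, a rotation vector about the tool's x, y, z in rad, then the closure, from -1 (fully open) to 1 (shut). In form: [[[x, y, z, ax, ay, az, hand], ...]]. A call has 1 to 10 rows; each row is the pose to reach, as a shift and turn from the pose commanded when the call began, along the tool's axes at that moment; what a row does not reach only later rows make up. A row lasts 1/10 s, in which the tool goes at most 50 mm and 8.59 degrees, less where a joint would pass 70% of its speed; a pose out of reach is approached as far as the arm can. A call with a gripper value outside its range is refused whole. The fingers move at their own pace and stop on an object; FORCE is the grip in N (left out, the last holds). Time passes only in rows, so rows that repeat a pose let the fingers close. It gives the time, the measured TCP pose, the force, the opening and the grip force at its end, in the units of the state.
- sensors.get_obs(): the state, without advancing time (a new reading comes with each control period).
- imaging.camera(name): name is "scene" or "side" or "wrist"; returns the picture (384x512x3 uint8, blue, green, red); there is no depth.
- imaging.calibration(name): a dict with "mtx" (3x3 intrinsics, pixels), "R" (3x3) and "t" (3): a world point X has camera coordinates R X + t; the wrist camera has in their place "tool_from_camera" (4x4, takes a point from camera to tool coordinates, whose origin is the TCP and whose axes are the flange's). Camera axes: x right, y down, z forward; pixel columns grow to the right and rows downward; lengths in m; the calibration is good to about 2 mm. A picture is of the moment at which its call begins: read the wrist's pose just before it. calibration takes no time and is no camera call.
- order.hand_in(): hands the job in; it is judged then, once.
Trained networks look in the newest picture that a camera, given by its name, has taken for a name from the list of things; names that differ only in an ending like _2 or _b are one class to them, and where a whole thing is asked for, a point or a joint stands for the part that bears it (a point fixed in the world has none). Each returns a list of dicts, best first, with "conf" (0 to 1); they miss things now and then, are a little off and sometimes report something else, mostly with a low value. They report only what shows in the picture. A call takes as long as a camera call. They do not tell look-alikes from the thing itself.
- spotter.look_for(label, camera): "pixel" ([column, row] in pixels, amid what is visible of it).
The state is a dict: "clock": time; "joint_pos": joint angles; "joint_velocities": joint speeds; "tau": joint torques, N m; "position": TCP position; "ee_rot": TCP orientation; "ft_force": force on the tool from outside, world axes, zero at the start; "torque": the same for the moment, N m; "grip_width": opening from 0.0 (shut) to 1.0 (fully open); "grasp_force": force on a finger pad.
Only numpy, scipy, OpenCV 4.12 (cv2) and the standard library are available. Lean on these libraries where they do the work, as an engineer would, in place of code of your own. Each camera call takes 0.05 s, during which the arm holds its last target. There are 200 camera calls.

### The job

Pick up the loose wooden scoop bin and tip its four offcuts out over its low front into the black offcut tray, then stand the bin upright on the two bare dowels of the clamped shelf board, facing the same way as the bin already fitted there, and press it down until it sits flush. Finish with the robot still holding the bin pressed onto the board with a steady push of about 15 N, as one holds a glue joint: do not let go. Leave the other things on the bench alone.

Things in the scene. Friction and masses are not known exactly. Their poses are not given: they have to be found in the camera images.
- bin: Loose brown wooden scoop bin: 56 mm wide (y), 100 mm long (x), 90 mm high, 0.16 kg, open on top, upright near the middle of the bench. Low front to its own -x (at first roughly towards the robot), up is +z. Origin: on its flat underside, midway between its two dowel holes and between its sides. Holes: through the 15 mm floor, 11.5 mm diameter, 1.5 mm chamfer below, at x = -20 and +20 mm.
- bin_grip (a point): Point inside the loose bin 55 mm straight above its origin, midway between the upright, flat, 6 mm thick side walls (outer faces at y = -28 and +28 mm). From x = -5 to +36 mm these are 90 mm high; towards the front their edge falls to 30 mm at x = -64 mm. Gripped across the 56 mm from above here, it is held over its dowel holes and near its balance point.
- bin_front (a point): Middle of the top edge of the loose bin's front lip, 64 mm in front (-x) of its origin and 30 mm above its underside. The lip slopes up and out to here at 43 degrees from the underside's front edge at x = -32 mm. Offcuts slide out over it when the bin is tipped front down by about 85 degrees or more; the wood's friction varies, a shake can help.
- rack: Pale plywood shelf board, 150 (x) x 340 (y) x 18 mm, flat on the bench at the left or right, immovable. Origin: centre of its underside; -x is its front (roughly to the robot). Two steel hold-down clamps at y = -150 and +150 mm, x = +17 to +114 mm, rise to 91 mm above the bench. A finished bin is fitted at y = +70 mm, its front to -x, its top 108 mm above the bench. The bare dowels are at y = -70 mm.
- station (a point): On the board's top face (18 mm above the bench), midway between the bare dowels; axes as the board's. Dark dowels at x = -20 and +20 mm from here, 10 mm diameter, 12 mm high, tapered to 6 mm over the top 3 mm. The fitted bin's origin lies here with its axes parallel to these; the fit has 1.5 mm of play. Bin and board are rigid: pressing force rises within a millimetre or so.
- tray: Black offcut tray, open on top, 220 mm (x) by 250 mm (y), 70 mm high, walls and floor 5 mm, fixed on the bench on the side opposite the shelf board (left or right). A few thin scraps already lie in it. Origin: centre of its underside.
- tray_in (a point): Centre of the offcut tray's inner floor, 5 mm above the bench; axes as the tray's.
- offcut_a: Dowel-rod offcut, pale wooden cylinder of 18 mm diameter and 22 mm length, 12 g, loose inside the bin at the start. Origin: centre of one end face (its underside at the start); z along its length.
- offcut_b: Dowel-rod offcut, pale wooden cylinder of 18 mm diameter and 22 mm length, 12 g, loose inside the bin at the start. Origin: centre of one end face (its underside at the start); z along its length.
- offcut_c: Batten offcut, pale wooden block 18 x 18 x 24 mm, 12 g, loose inside the bin at the start. Origin: centre of one end face (its underside at the start); z along its length.
- offcut_d: Batten offcut, pale wooden block 18 x 18 x 24 mm, 12 g, loose inside the bin at the start. Origin: centre of one end face (its underside at the start); z along its length.
- glue: Bystander, to be left alone: white wood-glue bottle with yellow label and orange cap, 56 mm diameter, 170 mm high, standing. Origin: at bench height, under its middle unless said otherwise.
- mallet: Bystander, to be left alone: rubber-headed mallet with a wooden handle, lying flat. Origin: at bench height, under its middle unless said otherwise.
- speed_square: Bystander, to be left alone: blue triangular carpenter's square, 150 mm legs, lying flat, 20 mm high at its fence (origin near the middle of one leg). Origin: at bench height, under its middle unless said otherwise.
- tape_measure: Bystander, to be left alone: yellow tape measure, 70 x 40 x 62 mm, standing. Origin: at bench height, under its middle unless said otherwise.
- sanding_block: Bystander, to be left alone: cork sanding block, 65 x 110 x 32 mm, lying flat. Origin: at bench height, under its middle unless said otherwise.
- pencil_mug: Bystander, to be left alone: blue mug with pencils, 80 mm diameter, 150 mm high to the pencil tips, standing. Origin: at bench height, under its middle unless said otherwise.
- screwdriver: Bystander, to be left alone: orange-handled screwdriver, lying flat. Origin: at bench height, under its middle unless said otherwise.
Not all that is in view belongs to the job. Of the things that look like the bin, take the one that is farthest from the robot's base at the start.

How it is judged:
By the outcome, as a careful person would: the job done as asked, in the order asked, and still so for the second after the job is handed in, while the arm keeps its last pose, push and grip.
It also fails if it takes over 72 s, if anything falls off the work surface, if the arm or the gripper's body presses on something with over 40 N, if the wrist force passes 120 N, or if a joint passes its speed limit or range.

## Working session

There is one attempt and no reset: what is moved stays moved. The work goes in short steps, Python scripts to look and compute and a shell command to move; the robot and the scene stay as the last step left them, time stands still between calls to the robot, and variables do not carry over. Pictures are saved under pics/ and viewed, at most 10 in all, crops included, and the job is handed in when it is done.

```bash
mkdir -p pics; cat > h.py <<'E'
import numpy as np, cv2
from scipy.spatial.transform import Rotation as Ro
from workcell import sensors, imaging, order, spotter
def cam(n):
    c=imaging.calibration(n);K=np.array(c["mtx"])
    if n=="wrist":
        o=sensors.get_obs();T=np.eye(4);T[:3,:3]=Ro.from_quat(o["ee_rot"]).as_matrix();T[:3,3]=o["position"]
        W=np.linalg.inv(T@np.array(c["tool_from_camera"]));return K,W[:3,:3],W[:3,3]
    return K,np.array(c["R"]),np.array(c["t"])
def ray(n,px,z,C=None):
    K,R,t=C or cam(n);d=R.T@np.linalg.inv(K)@np.array([px[0],px[1],1.]);o=-R.T@t
    return o+d*(z-o[2])/d[2]
def proj(n,X,C=None):
    K,R,t=C or cam(n);p=K@(R@np.array(X,float)+t);return p[:2]/p[2]
E
python3 - <<'E'
from h import *
a=imaging.camera("scene");b=imaging.camera("side")
cv2.imwrite("pics/a.png",a);cv2.imwrite("pics/b.png",b)
for n in("scene","side"):
  for l,z in(("bin",.05),("bin_front",.03),("rack",.018),("station",.018),("tray",.03),("tray_in",.005)):
    for r in spotter.look_for(l,n)[:4]: print(n,l,np.round(r["pixel"]),round(r["conf"],2),ray(n,r["pixel"],z).round(3))
print(sensors.get_obs())
E
```

```text
scene bin [329. 163.] 0.85 [0.372 0.151 0.05 ]
scene bin [188. 132.] 0.79 [ 0.242 -0.358  0.05 ]
scene bin [221. 147.] 0.62 [ 0.318 -0.228  0.05 ]
scene bin [291. 200.] 0.59 [0.547 0.018 0.05 ]
scene bin_front [334. 162.] 0.94 [0.346 0.173 0.03 ]
scene bin_front [216. 150.] 0.71 [ 0.314 -0.247  0.03 ]
scene bin_front [293. 198.] 0.7 [0.522 0.025 0.03 ]
scene rack [389. 218.] 0.58 [0.575 0.331 0.018]
scene station [387. 217.] 0.78 [0.575 0.325 0.018]
scene tray [182. 196.] 0.89 [ 0.532 -0.333  0.03 ]
scene tray_in [180. 199.] 0.92 [ 0.525 -0.344  0.005]
scene tray_in [385. 218.] 0.34 [0.566 0.322 0.005]
side bin [163. 187.] 0.85 [0.354 0.151 0.05 ]
side bin [242. 341.] 0.85 [ 0.217 -0.366  0.05 ]
side bin [240. 279.] 0.84 [ 0.315 -0.243  0.05 ]
side bin [242. 186.] 0.79 [0.531 0.005 0.05 ]
side bin_front [241. 343.] 0.93 [ 0.219 -0.36   0.03 ]
side bin_front [239. 180.] 0.72 [0.554 0.046 0.03 ]
side bin_front [268. 171.] 0.7 [0.647 0.021 0.03 ]
side bin_front [164. 187.] 0.66 [0.367 0.17  0.03 ]
side rack [193. 143.] 0.9 [0.564 0.3   0.018]
side station [194. 146.] 0.8 [0.56  0.287 0.018]
side tray [337. 254.] 0.71 [ 0.56  -0.336  0.03 ]
side tray_in [332. 257.] 0.63 [ 0.561 -0.32   0.005]
{'clock': 0.7, 'joint_pos': array([-0.02258164,  0.33217212, -0.06470157,  1.4600636 ,  0.02160396,
        1.34991768, -0.08852382]), 'joint_velocities': array([-0.00169898,  0.00281395,  0.0004008 ,  0.00044973, -0.00053698,
        0.00181985,  0.00120534]), 'tau': array([-7.80955561e-04, -6.25098610e+01,  4.83285903e-02, -3.91786730e+01,
        1.64167711e-02,  1.35148912e-03,  2.66045669e-05]), 'position': array([6.25029801e-01, 6.52021468e-06, 2.48372351e-01]), 'ee_rot': array([7.07119983e-01, 7.07093575e-01, 5.34879044e-05, 4.07356451e-05]), 'ft_force': array([0.11332453, 1.11751691, 0.50574383]), 'torque': array([0.05215914, 0.00398029, 0.00841405]), 'grasp_force': 0.0, 'grip_width': 0.9986304736169942}
```

View pics/a.png

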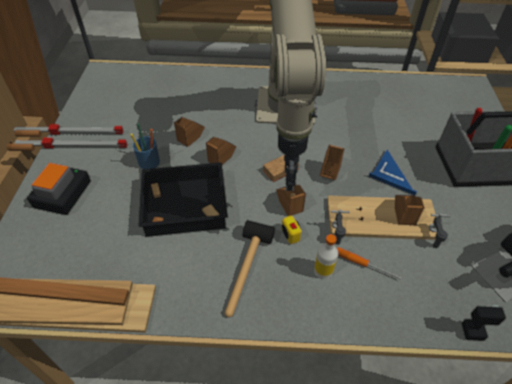

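View pics/b.png

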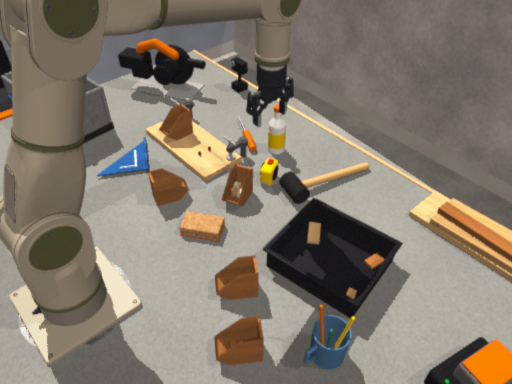

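The bins in the scene image are at (188,132), (221,150), (331,163) and (291,200). The side image shows them at (241,341), (240,279), (167,187) and (240,185). The fifth one, at (408,208), is fitted on the rack. The farthest loose bin is at scene (291,200) / side (240,185), and offcuts are visible in it, so I choose that one. The rack is on the robot's left with its dowels near scene (360,210), and the tray is at (183,198).

```bash
python3 - <<'E'
from h import *
w=imaging.camera("wrist");C=cam("wrist")
a=imaging.camera("side")[130:230,190:290]
b=cv2.resize(a,(288,288),interpolation=2)
im=np.zeros((384,800,3),np.uint8);im[:,:512]=w;im[:288,512:]=b
cv2.imwrite("pics/c.png",im)
for l,z in(("bin",.05),("bin_grip",.055),("bin_front",.03),("offcut_a",.03)):
    for r in spotter.look_for(l,"wrist")[:4]: print(l,np.round(r["pixel"]),round(r["conf"],2),ray("wrist",r["pixel"],z,C).round(3))
E
```

```text
bin [ 23. 316.] 0.87 [ 0.351 -0.18   0.05 ]
bin [157. 145.] 0.78 [0.529 0.023 0.05 ]
bin [16. 20.] 0.72 [0.416 0.134 0.05 ]
bin_grip [ 21. 317.] 0.95 [ 0.353 -0.177  0.055]
bin_grip [158. 150.] 0.86 [0.531 0.019 0.055]
bin_grip [18. 20.] 0.6 [0.42  0.133 0.055]
bin_front [161. 147.] 0.77 [0.527 0.017 0.03 ]
bin_front [18. 19.] 0.73 [0.404 0.138 0.03 ]
bin_front [ 22. 318.] 0.68 [ 0.333 -0.199  0.03 ]
offcut_a [153. 159.] 0.84 [0.518 0.005 0.03 ]
offcut_a [146. 137.] 0.82 [0.513 0.028 0.03 ]
offcut_a [174. 150.] 0.74 [0.54  0.015 0.03 ]
offcut_a [162. 133.] 0.74 [0.529 0.032 0.03 ]
```

View pics/c.png

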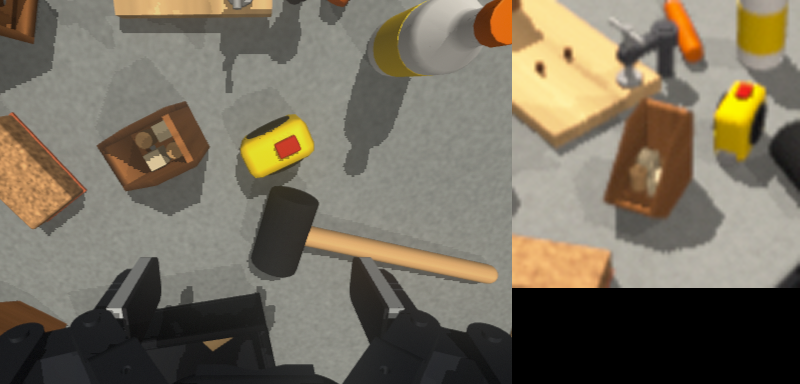

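The wrist image shows the chosen bin at (155,145) holding four offcuts. Its back rim runs (185,102)-(209,147) and its lip (98,148)-(128,190). The tape is at (277,146) and the mallet head at (285,230).

```bash
python3 - <<'E'
from h import *
from scipy.optimize import least_squares as ls
C=cam("wrist")
px=[(185,102),(209,147),(98,148),(128,190)]
P=[(.036,.028,.09),(.036,-.028,.09),(-.064,.028,.03),(-.064,-.028,.03)]
def W(q,p):
    c,s=np.cos(q[2]),np.sin(q[2]);return (q[0]+c*p[0]-s*p[1],q[1]+s*p[0]+c*p[1],p[2])
r=ls(lambda q:np.concatenate([proj("",W(q,p),C)-u for p,u in zip(P,px)]),[.53,.02,.3])
print(r.x.round(4),r.fun.round(1))
g=r.x
o=sensors.get_obs();R=Ro.from_quat(o["ee_rot"])
# desired: tool z down, tool y along bin y (either sign)
for s in(1,-1):
    y=s*np.array([-np.sin(g[2]),np.cos(g[2]),0]);z=np.array([0,0,-1.]);D=Ro.from_matrix(np.c_[np.cross(y,z),y,z])
    print(s,(R.inv()*D).as_rotvec().round(3))
print(R.inv().apply(np.array([g[0],g[1],.16])-o["position"]).round(4))
# tray and station estimate
for n,l,z in(("scene","station",.018),("side","station",.018)): print(imaging.calibration(n)["mtx"][0])
E
```

```text
[0.5395 0.0277 0.4718] [-10.6  -3.1  -1.1  11.    7.6  -6.8   7.5  -3.1]
1 [ 0.     0.    -2.043]
-1 [ 0.    -0.     1.099]
[ 0.0277 -0.0855  0.0883]
[425.31637966   0.         261.05975743]
[448.26811904   0.         256.40954411]
```

```bash
python3 -m inch '[[[-0.002,-0.03,0,0,0,0.14,-1],[-0.004,-0.06,0,0,0,0.28,-1],[-0.006,-0.09,0,0,0,0.42,-1],[-0.008,-0.12,0,0,0,0.56,-1],[-0.01,-0.16,0,0,0,0.7,-1],[-0.01,-0.16,0,0,0,0.84,-1],[-0.01,-0.16,0,0,0,0.98,-1],[-0.01,-0.16,0,0,0,1.1,-1],[-0.01,-0.16,0,0,0,1.1,-1]]]'
python3 - <<'E'
from h import *
w=imaging.camera("wrist");cv2.imwrite("pics/d.png",cv2.resize(w,(800,600)))
print(sensors.get_obs()["joint_pos"].round(3))
C=cam("wrist")
for l,z in(("bin",.05),("bin_grip",.055),("bin_front",.03)):
    for r in spotter.look_for(l,"wrist")[:3]: print(l,np.round(r["pixel"]),round(r["conf"],2),ray("wrist",r["pixel"],z,C).round(3))
E
```

```text
clock: 1.9
position: [0.465, -0.01, 0.2485]
ee_rot: [0.973, 0.232, 0.0, 0.0]
ft_force: [0.2, -0.1, 1.0]
grip_width: 1.004
grasp_force: 0.0
[-4.900e-02 -1.900e-02 -2.700e-02  1.863e+00 -1.000e-03  1.297e+00
 -1.174e+00]
bin [ 58. 176.] 0.95 [0.366 0.166 0.05 ]
bin [341. 343.] 0.79 [ 0.317 -0.202  0.05 ]
bin [255. 100.] 0.7 [0.524 0.021 0.05 ]
bin_grip [ 56. 174.] 0.97 [0.369 0.165 0.055]
bin_grip [340. 342.] 0.67 [ 0.322 -0.197  0.055]
bin_grip [256. 102.] 0.59 [0.523 0.019 0.055]
bin_front [261.  98.] 0.91 [0.526 0.016 0.03 ]
bin_front [ 58. 176.] 0.87 [0.355 0.174 0.03 ]
bin_front [467. 227.] 0.74 [ 0.508 -0.258  0.03 ]
```

View pics/d.png

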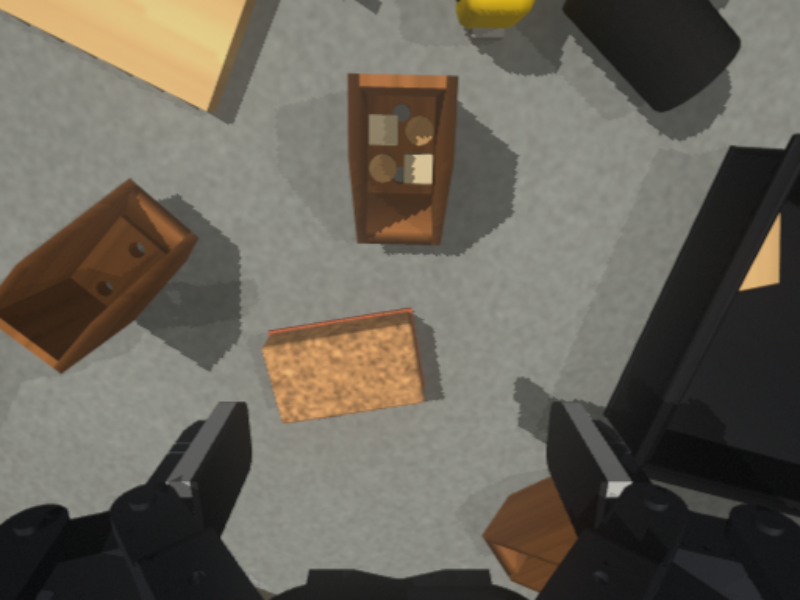

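The bin is upright and nearly aligned with the tool. Its back rim runs (348,74)-(457,76) and its lip (358,243)-(440,243) in the 800-wide picture.

```bash
cat > fit.py <<'E'
from h import *
from scipy.optimize import least_squares as ls
C=cam("wrist")
px=np.array([(348,74),(457,76),(358,243),(440,243)])/1.5625
P=[(.036,.028,.09),(.036,-.028,.09),(-.064,.028,.03),(-.064,-.028,.03)]
def W(q,p):
    c,s=np.cos(q[2]),np.sin(q[2]);return (q[0]+c*p[0]-s*p[1],q[1]+s*p[0]+c*p[1],p[2])
r=ls(lambda q:np.concatenate([proj("",W(q,p),C)-u for p,u in zip(P,px)]),[.53,.02,.4])
print(r.x.round(4),r.fun.round(1))
o=sensors.get_obs();R=Ro.from_quat(o["ee_rot"]);g=r.x
y=-np.array([-np.sin(g[2]),np.cos(g[2]),0]);z=np.array([0,0,-1.]);D=Ro.from_matrix(np.c_[np.cross(y,z),y,z])
print((R.inv()*D).as_rotvec().round(3))
print(R.inv().apply(np.array([g[0],g[1],.055])-o["position"]).round(4))
E
python3 fit.py
```

```text
[0.5291 0.0221 0.4573] [-0.7 -0.2  0.5 -0.3 -0.2 -0.   0.4  0.8]
[-0.     0.     0.016]
[0.0717 0.0007 0.1933]
```

```bash
python3 -m inch '[[[0.036,0,0,0,0,0.008,-1],[0.072,0.001,0.03,0,0,0.016,-1],[0.072,0.001,0.07,0,0,0.016,-1],[0.072,0.001,0.11,0,0,0.016,-1],[0.072,0.001,0.15,0,0,0.016,-1],[0.072,0.001,0.18,0,0,0.016,-1],[0.072,0.001,0.194,0,0,0.016,-1],[0.072,0.001,0.194,0,0,0.016,-1]]]' 60
python3 -m inch '[[[0,0,0,0,0,0,1],[0,0,0,0,0,0,1],[0,0,0,0,0,0,1],[0,0,0,0,0,0,1],[0,0,0,0,0,0,1],[0,0,0,0,0,0,1],[0,0,0,0,0,0,1],[0,0,0,0,0,0,1]]]' 60
```

```text
clock: 2.9
position: [0.5286, 0.0217, 0.0528]
ee_rot: [0.974, 0.226, -0.002, -0.0]
ft_force: [0.0, -0.8, -0.1]
grip_width: 0.998
grasp_force: 0.0
clock: 3.7
position: [0.5312, 0.0219, 0.0564]
ee_rot: [0.974, 0.225, 0.002, 0.0]
ft_force: [-0.9, -0.3, 7.6]
grip_width: 0.647
grasp_force: 64.3
```

```bash
python3 -m inch '[[[0,0,-0.03,0,0,0,1],[0,0,-0.07,0,0,0,1],[0,0,-0.12,0,0,0,1],[-0.01,0.02,-0.16,0,0,0,1],[-0.03,0.06,-0.2,0,0,0,1],[-0.05,0.1,-0.22,0,0,0,1],[-0.07,0.14,-0.23,0,0,0,1],[-0.09,0.18,-0.23,0,0,0,1],[-0.11,0.22,-0.23,0,0,0,1],[-0.13,0.26,-0.23,0,0,0,1]]]' 80
python3 -m inch '[[[-0.015,0.035,0,0,0,0,1],[-0.015,0.035,0,0,0,0,1],[-0.015,0.035,0,0,0.1,0,1],[-0.015,0.035,0,0,0.25,0,1],[-0.015,0.035,0,0,0.3,0,1]]]' 
python3 - <<'E'
from h import *
print(sensors.get_obs()["joint_pos"].round(3))
a=imaging.camera("side");cv2.imwrite("pics/e.png",a);imaging.camera("scene")
for n in("scene","side"):
  for l,z in(("tray",.035),("tray_in",.005)):
    for r in spotter.look_for(l,n)[:2]: print(n,l,np.round(r["pixel"]),round(r["conf"],2),ray(n,r["pixel"],z).round(3))
E
```

```text
clock: 4.7
position: [0.5266, -0.2707, 0.2853]
ee_rot: [0.974, 0.226, 0.001, 0.0]
ft_force: [0.8, -0.2, -2.9]
grip_width: 0.648
grasp_force: 85.2
clock: 5.2
position: [0.5272, -0.3088, 0.2852]
ee_rot: [0.963, 0.221, 0.148, -0.033]
ft_force: [0.3, -0.8, -1.1]
grip_width: 0.645
grasp_force: 85.6
[ 0.417  0.178  0.202  1.611 -0.321  1.22  -0.416]
scene tray [181. 198.] 0.69 [ 0.545 -0.334  0.035]
scene tray_in [182. 200.] 0.88 [ 0.531 -0.337  0.005]
side tray [335. 255.] 0.8 [ 0.55  -0.336  0.035]
side tray_in [332. 257.] 0.7 [ 0.56  -0.321  0.005]
side tray_in [328. 341.] 0.43 [ 0.376 -0.474  0.005]
```

View pics/e.png

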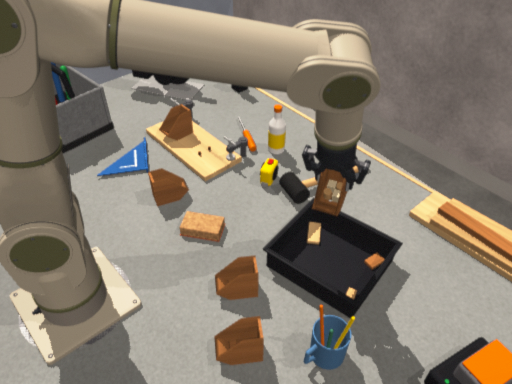

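The bin hangs level above the tray's left edge, at about (330,190), with the offcuts still inside. The wrist joints limit which way it can tip, so I'll fit a simple arm model and search for a reachable dumping pose.

```bash
cat > kin.py <<'E'
from h import *
from scipy.optimize import least_squares as ls
lo=np.array([-2.6,-.5,-1.47,.16,-1.27,.06,-2.6])+.04;hi=np.array([2.6,2.12,1.34,2.42,4.41,2.06,2.6])-.04
def fk(q,p):
    h,L1,L2,L3=p;Z=lambda a:Ro.from_rotvec([0,0,-a]);Y=lambda a:Ro.from_rotvec([0,a,0])
    A=Z(q[0])*Y(q[1])*Z(q[2]);B=A*Y(q[3])*Z(q[4]);D=B*Y(q[5])*Z(q[6])
    return np.array([0,0,h])+A.apply([0,0,L1])+B.apply([0,0,L2])+D.apply([0,0,L3]),D
def data():
    o=sensors.get_obs();return o["joint_pos"],o["position"],Ro.from_quat(o["ee_rot"])
q,x,R=data()
P0=(.35,.446,.492)
s=ls(lambda l:fk(q,(l[0]-.066,.446,.492,l[0]))[0]-x,[.4]);l3=s.x[0];P=(l3-.066,.446,.492,l3)
OFF=fk(q,P)[1].inv()*R   # constant tool offset
def ik(pos,D,q0,w=1):
    f=lambda v:np.r_[(fk(v,P)[0]-pos)*10,((fk(v,P)[1]*OFF).inv()*D).as_rotvec()*3,.02*(v-q0)]
    return ls(f,np.clip(q0,lo+.01,hi-.01),bounds=(lo,hi))
E
cat > plan.py <<'E'
from kin import *
print("L3",l3,s.fun.round(4),OFF.as_rotvec().round(3), P)
for az in range(-180,180,20):
  for tilt in(95,):
    a=np.radians(az);d=np.array([np.cos(a),np.sin(a),0]);t=np.radians(tilt)
    z=d*np.sin(t)+np.array([0,0,-1])*np.cos(t); xx=d*np.cos(t)+np.array([0,0,1])*np.sin(t)
    D=Ro.from_matrix(np.c_[xx,np.cross(z,xx),z])
    best=min((ik(np.array([.54,-.33,.24]),D,q0) for q0 in(q,q+[0,.3,.8,.3,-.5,.3,0],q+[0,.3,-.8,.3,-.5,.3,0],q+[0,.3,0,.5,2,.3,1.5])),key=lambda r:np.sum(r.fun[:6]**2))
    print(az,tilt,np.abs(best.fun[:6]).max().round(4),best.x.round(2))
E
python3 plan.py
```

```text
L3 0.20050376356253194 [-0.0097  0.0223 -0.0074] [-0.    -0.     1.571] (np.float64(0.13450376356253194), 0.446, 0.492, np.float64(0.20050376356253194))
-180 95 0.6913 [-0.14  0.98  0.92  1.31  0.55  2.02  2.56]
-160 95 0.3401 [-0.06  0.87  0.66  1.31  0.84  2.02  2.56]
-140 95 0.0923 [0.13 0.73 0.22 1.39 1.22 2.02 2.56]
-120 95 0.0002 [0.22 0.6  0.03 1.57 1.47 1.84 2.54]
-100 95 0.0002 [0.18 0.48 0.06 1.77 1.65 1.56 2.46]
-80 95 0.0002 [0.17 0.36 0.1  1.94 1.92 1.29 2.33]
-60 95 0.0001 [0.2  0.26 0.15 2.08 2.3  1.04 2.1 ]
-40 95 0.0002 [0.3  0.21 0.19 2.16 2.87 0.89 1.73]
-20 95 0.0004 [0.39 0.21 0.26 2.15 3.51 0.93 1.26]
0 95 0.0004 [0.34 0.3  0.47 2.07 3.99 1.18 0.89]
20 95 0.0004 [0.09 0.55 0.91 1.92 4.13 1.66 0.63]
40 95 0.0003 [0.15 0.72 0.95 1.74 4.21 2.02 0.54]
60 95 0.0001 [ 1.22  0.68 -0.51  1.54 -1.23  1.69  0.55]
80 95 0.0001 [ 1.17  0.82 -0.57  1.34 -1.03  1.94  0.46]
100 95 0.0005 [ 1.31  1.18 -1.19  1.16 -0.53  2.02  0.14]
120 95 0.6025 [ 1.32  1.34 -1.43  1.22 -0.36  2.02 -0.02]
140 95 1.3273 [ 1.3   1.34 -1.43  1.31 -0.38  2.02 -0.04]
160 95 1.2043 [-0.15  1.05  1.09  1.35  0.32  2.02  2.56]
```

```bash
cat > plan2.py <<'E'
from kin import *
def D(az,tilt):
    a=np.radians(az);d=np.array([np.cos(a),np.sin(a),0]);t=np.radians(tilt)
    z=d*np.sin(t)+np.array([0,0,-1])*np.cos(t); xx=d*np.cos(t)+np.array([0,0,1])*np.sin(t)
    return Ro.from_matrix(np.c_[xx,np.cross(z,xx),z])
print((R.inv()*D(80,25)).as_rotvec().round(3),R.inv().apply(np.array([.54,-.33,.25])-x).round(3))
v=q
for t in(25,45,65,85,100):
    r=ik(np.array([.54,-.33,.25]),D(80,t),v);v=r.x;print(t,np.abs(r.fun[:6]).max().round(3),v.round(2))
E
python3 plan2.py
```

```text
[ 0.338  0.127 -0.877] [-0.012  0.026  0.033]
25 0.0 [ 0.64  0.44  0.04  1.35 -0.4   1.57  0.55]
45 0.0 [ 0.75  0.52 -0.02  1.31 -0.65  1.75  0.59]
65 0.0 [ 0.84  0.61 -0.09  1.3  -0.88  1.9   0.58]
85 0.0 [ 0.93  0.7  -0.2   1.32 -1.09  2.02  0.54]
100 0.0 [ 1.09  0.79 -0.45  1.35 -1.17  2.02  0.46]
```

```bash
python3 -m inch '[[[-0.002,0.004,0.005,0.05,0.02,-0.13,1],[-0.004,0.008,0.01,0.1,0.04,-0.26,1],[-0.006,0.013,0.015,0.15,0.055,-0.39,1],[-0.008,0.018,0.02,0.2,0.075,-0.51,1],[-0.01,0.022,0.026,0.24,0.09,-0.63,1],[-0.012,0.026,0.033,0.29,0.11,-0.75,1],[-0.012,0.026,0.033,0.338,0.127,-0.877,1],[-0.012,0.026,0.033,0.338,0.127,-0.877,1]]]'
python3 - <<'E'
from kin import *
z=R.as_matrix()[:,2];print(q.round(2),R.as_matrix().round(2),np.degrees(np.arccos(-z[2])))
E
```

```text
clock: 6.3
position: [0.54, -0.3303, 0.2477]
ee_rot: [0.747, 0.628, 0.166, -0.14]
ft_force: [-1.0, 0.1, -2.2]
grip_width: 0.645
grasp_force: 85.8
[ 0.6   0.5   0.1   1.29 -0.42  1.58  0.57] [[ 0.16  0.99  0.07]
 [ 0.89 -0.17  0.42]
 [ 0.42 -0.   -0.91]] 25.085843626989178
```

```bash
python3 -m inch '[[[0,0,0,0,0.14,0,1],[0,0,0,0,0.28,0,1],[0,0,0,0,0.42,0,1],[0,0,0,0,0.56,0,1],[0,0,0,0,0.7,0,1],[0,0,0,0,0.84,0,1],[0,0,0,0,0.98,0,1],[0,0,0,0,1.1,0,1],[0,0,0,0,1.2,0,1],[0,0,0,0,1.31,0,1]]]'
python3 -m inch '[[[0,0,0,0,0,0,1],[0,0,0,0,0,0,1],[0,0,0,0,0,0,1],[0,0,0,0,0,0,1]]]'
python3 - <<'E'
from kin import *
z=R.as_matrix()[:,2];print(q.round(2),np.degrees(np.arccos(-z[2])))
a=imaging.camera("side");b=imaging.camera("wrist")
im=np.zeros((384,800,3),np.uint8);im[:,:512]=b;im[:288,512:]=cv2.resize(a[120:320,240:440],(288,288))
cv2.imwrite("pics/f.png",im)
E
```

```text
clock: 7.3
position: [0.5394, -0.3311, 0.2496]
ee_rot: [0.493, 0.411, 0.587, -0.493]
ft_force: [0.4, 0.1, -2.4]
grip_width: 0.646
grasp_force: 86.0
clock: 7.7
position: [0.5394, -0.3307, 0.2507]
ee_rot: [0.493, 0.414, 0.587, -0.491]
ft_force: [0.6, -0.4, -0.9]
grip_width: 0.646
grasp_force: 86.0
[ 1.14  1.15 -0.52  1.04 -0.96  2.05  0.48] 99.8183883373217
```

View pics/f.png

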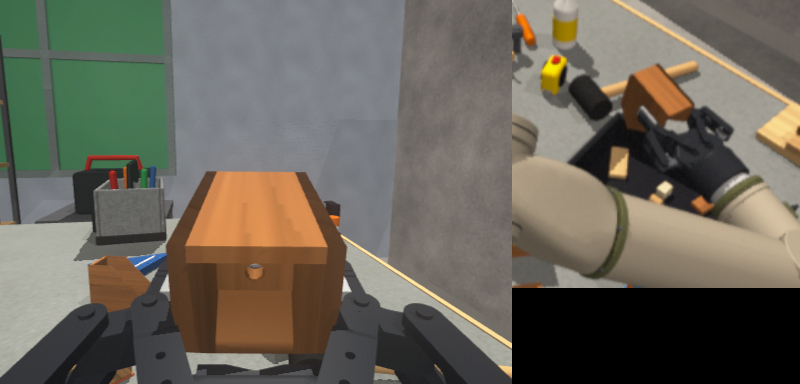

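The bin is tipped 100° and its interior looks empty in the wrist view. A block shows in the tray. I'll shake once, then check by counting.

```bash
python3 -m inch '[[[0.025,0,0,0,0,0,1],[-0.01,0,0,0,0,0,1],[0.025,0,0,0,0,0,1],[-0.01,0,0,0,0,0,1],[0.02,0,0,0,0,0,1],[0,0,0,0,0,0,1]]]'
python3 -m inch '[[[0,0,0,0,-0.14,0,1],[0,0,0,0,-0.28,0,1],[0,0,0,0,-0.42,0,1],[0,0,0,0,-0.56,0,1],[0,0,0,0,-0.7,0,1],[0,0,0,0,-0.84,0,1],[0,0,0,0,-0.98,0,1],[0,0,0,0,-1.12,0,1],[0,0,0,0,-1.26,0,1],[0,0,0,0,-1.4,0,1]]]'
python3 - <<'E'
from kin import *
d=np.radians(80);xx=np.array([np.cos(d),np.sin(d),0]);z=np.array([0,0,-1.])
print(q.round(2),(R.inv()*Ro.from_matrix(np.c_[xx,np.cross(z,xx),z])).as_rotvec().round(3))
E
```

```text
clock: 8.4
position: [0.5395, -0.3325, 0.2546]
ee_rot: [0.492, 0.415, 0.589, -0.489]
ft_force: [0.2, -1.3, -0.7]
grip_width: 0.65
grasp_force: 86.0
clock: 9.4
position: [0.539, -0.3314, 0.2511]
ee_rot: [0.755, 0.633, 0.131, -0.107]
ft_force: [1.1, 0.3, -2.1]
grip_width: 0.644
grasp_force: 85.8
[ 0.88  0.49 -0.36  1.31 -0.15  1.5   0.39] [ 0.004 -0.34  -0.001]
```

```bash
python3 - <<'E'
from kin import *
for n,z,pp in(("scene",.018,[(329,197),(434,199),(437,238),(327,236),(360,208),(361,218)]),("side",.018,[(146,126),(169,122),(241,163),(209,178),(199,151),(209,156)])):
    for p in pp: print(n,p,ray(n,p,z).round(3))
for n in("scene","side"):
  imaging.camera(n)
  for r in spotter.look_for("offcut_a",n)[:6]: print(n,np.round(r["pixel"]),round(r["conf"],2),ray(n,r["pixel"],.02).round(3))
E
python3 -m inch '[[[0.01,0,-0.01,0,-0.12,0,1],[0.015,0,-0.025,0,-0.24,0,1],[0.02,0,-0.04,0,-0.34,0,1],[0.02,0,-0.05,0,-0.34,0,1]]]'
```

```text
scene (329, 197) [0.5   0.146 0.018]
scene (434, 199) [0.489 0.493 0.018]
scene (437, 238) [0.646 0.467 0.018]
scene (327, 236) [0.657 0.13  0.018]
scene (360, 208) [0.541 0.244 0.018]
scene (361, 218) [0.581 0.242 0.018]
side (146, 126) [0.498 0.49  0.018]
side (169, 122) [0.572 0.458 0.018]
side (241, 163) [0.619 0.116 0.018]
side (209, 178) [0.498 0.125 0.018]
side (199, 151) [0.554 0.254 0.018]
side (209, 156) [0.563 0.212 0.018]
scene [199. 192.] 0.59 [ 0.503 -0.285  0.02 ]
scene [176. 152.] 0.49 [ 0.323 -0.391  0.02 ]
side [333. 272.] 0.63 [ 0.516 -0.363  0.02 ]
side [346. 250.] 0.59 [ 0.596 -0.337  0.02 ]
side [339. 258.] 0.41 [ 0.561 -0.342  0.02 ]
side [312. 257.] 0.4 [ 0.51  -0.294  0.02 ]
side [134. 160.] 0.37 [0.369 0.349 0.02 ]
side [334. 256.] 0.2 [ 0.556 -0.33   0.02 ]
clock: 10.0
position: [0.5401, -0.327, 0.3039]
ee_rot: [0.766, 0.643, 0.004, -0.003]
ft_force: [0.8, 0.4, -2.0]
grip_width: 0.648
grasp_force: 85.8
```

```bash
python3 -m inch '[[[0.03,-0.01,0,0,0,0.14,1],[0.075,-0.028,0,0,0,0.28,1],[0.12,-0.044,0,0,0,0.42,1],[0.165,-0.06,0,0,0,0.56,1],[0.21,-0.077,0,0,0,0.7,1],[0.255,-0.094,0,0,0,0.84,1],[0.3,-0.11,0,0,0,0.98,1],[0.345,-0.127,0,0,0,1.12,1],[0.39,-0.143,0,0,0,1.26,1],[0.43,-0.16,0,0,0,1.4,1]]]'
python3 - <<'E'
from kin import *
print(q.round(2),R.as_matrix().round(3)[:,0],R.inv().apply(np.array([.43,.235,.3])-x).round(3))
E
```

```text
clock: 11.0
position: [0.4593, 0.1139, 0.3052]
ee_rot: [1.0, 0.008, -0.002, -0.006]
ft_force: [1.2, 0.3, -2.1]
grip_width: 0.645
grasp_force: 85.3
[ 0.29 -0.   -0.61  1.73 -0.01  1.42 -1.88] [ 1.     0.016 -0.003] [-0.027 -0.121  0.007]
```

```bash
python3 -m inch '[[[-0.007,-0.03,0,0,0,0,1],[-0.014,-0.07,0,0,0,0,1],[-0.027,-0.11,0,0,0,0,1],[-0.027,-0.12,0,0,0,0,1],[-0.027,-0.12,0,0,0,0,1],[-0.027,-0.12,0,0,0,0,1]]]'
python3 - <<'E'
from kin import *
print(q.round(2),R.as_matrix().round(3),x.round(4))
C=cam("wrist");w=imaging.camera("wrist");cv2.imwrite("pics/g.png",cv2.resize(w,(800,600)))
a=imaging.camera("side")[190:310,255:415];b=imaging.camera("scene")[155:245,130:240]
cv2.imwrite("pics/h.png",np.vstack([cv2.resize(a,(400,300),interpolation=2),cv2.resize(b,(400,300),interpolation=2)]))
for r in spotter.look_for("station","wrist")[:3]: print(np.round(r["pixel"]),round(r["conf"],2),ray("wrist",r["pixel"],.018,C).round(3))
E
```

```text
clock: 11.6
position: [0.4305, 0.2311, 0.306]
ee_rot: [1.0, 0.011, -0.001, -0.004]
ft_force: [-0.1, 0.9, -1.6]
grip_width: 0.644
grasp_force: 85.4
[ 0.14  0.05 -0.74  1.69  0.02  1.42 -2.15] [[ 1.     0.022 -0.002]
 [ 0.022 -1.     0.008]
 [-0.001 -0.008 -1.   ]] [0.4305 0.2311 0.306 ]
[189.  48.] 0.89 [0.546 0.313 0.018]
```

View pics/g.png

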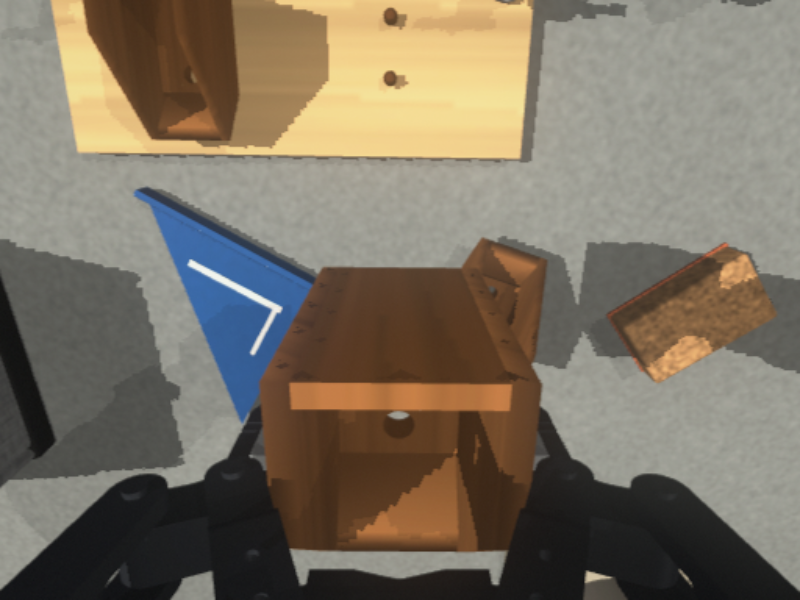

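View pics/h.png

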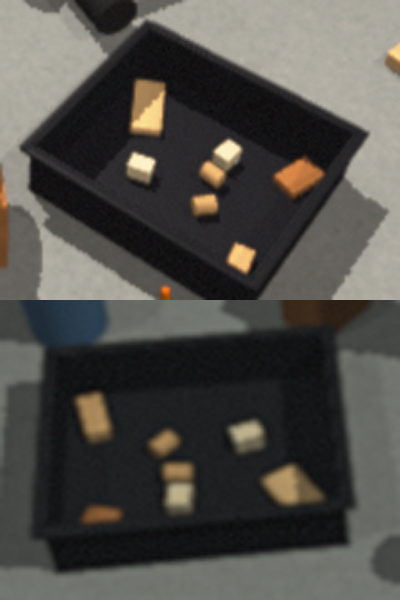

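All four offcuts are in the tray and the bin is empty. The bare dowels are at about (390,16) and (390,77), the board's front edge runs (78,153)-(521,158), and the held bin's rear hole is at (399,425). Next I measure the dowels and how the bin sits in the hand.

```bash
cat > meas.py <<'E'
from kin import *
C=cam("wrist");w=cv2.imread("pics/g.png");g=cv2.cvtColor(w,6)
for (r0,r1,c0,c1) in((0,34,375,402),(62,95,375,402)):
    s=g[r0:r1,c0:c1];m=(s<75).astype(np.uint8);n,l,st,ce=cv2.connectedComponentsWithStats(m)
    k=1+np.argmax(st[1:,4]);b=st[k];c=ce[k]+[c0,r0];print("dowel",c.round(1),b,ray("",c/1.5625,.025,C).round(4))
# board front edge
ys=[];
for u in range(250,500,10):
    d=np.diff(cv2.GaussianBlur(w,(5,5),0)[100:200,u,2].astype(int));ys.append((u,100+np.argmin(d)))
ys=np.array(ys);f=np.polyfit(ys[:,0],ys[:,1],1);A,B=[ray("",np.array([u,np.polyval(f,u)])/1.5625,.018,C) for u in(100,500)]
print("edge",A.round(4),B.round(4),"yaw",np.arctan2(-(A-B)[0],(A-B)[1]).round(4))
T=imaging.calibration("wrist");Tc=np.linalg.inv(np.array(T["tool_from_camera"]));K=np.array(T["mtx"])
def pt(p): p=K@(Tc[:3,:3]@np.array(p)+Tc[:3,3]);return (p[:2]/p[2]*1.5625).round(1)
for dx in(-.003,0,.003):
  print(dx,"hole",pt((.02+dx,0,.0564-.015)),"backtop",pt((.036+dx,.028,.0564-.09)),pt((.036+dx,-.028,.0564-.09)),"backbot",pt((.036+dx,.028,.0564)),pt((.036+dx,-.028,.0564)))
cv2.imwrite("pics/i.png",np.hstack([cv2.resize(w[0:110,330:450],(400,367),interpolation=2),cv2.resize(w[250:450,250:550],(400,267),interpolation=2)[:,:]  if 0 else cv2.resize(w[250:450,250:550],(400,367))]))
E
python3 meas.py
```

```text
dowel [391.2  21.4] [12 19  8  5 25] [0.5822 0.2435 0.025 ]Traceback (most recent call last):
  File "meas.py", line 5, in <module>
    k=1+np.argmax(st[1:,4]);b=st[k];c=ce[k]+[c0,r0];print("dowel",c.round(1),b,ray("",c/1.5625,.025,C).round(4))
        ~~~~~~~~~^^^^^^^^^^
    return _wrapfunc(a, 'argmax', axis=axis, out=out, **kwds)
    return bound(*args, **kwds)
ValueError: attempt to get argmax of an empty sequence
```

```bash
sed -i 's/s<75/s<125/' meas.py; python3 meas.py
```

```text
dowel [391.   16.9] [  9   8  16  18 220] [0.585  0.2437 0.025 ]
dowel [390.2  78.4] [  9   9  14  15 153] [0.5453 0.2435 0.025 ]
edge [0.4889 0.467  0.018 ] [0.4915 0.1581 0.018 ] yaw 0.0083
-0.003 hole [401.4 325.8] backtop [542.7 388.2] [263.9 388.2] backbot [478.  269.9] [324.6 270. ]
0 hole [401.4 317.8] backtop [544.1 374.7] [262.6 374.7] backbot [478.4 262. ] [324.2 262. ]
0.003 hole [401.4 309.6] backtop [545.4 361. ] [261.3 361. ] backbot [478.8 253.9] [323.8 253.9]
```

View pics/i.png

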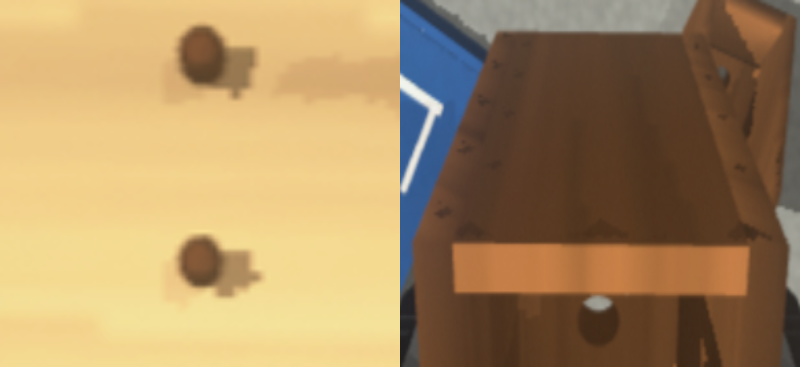

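The crop shows the dowels clearly, and the measured spacing of 39.7 mm matches. The bin sits square in the hand, offset about -2 mm in tool x.

```bash
cat > go.py <<'E'
from kin import *
import sys
a=.008;xx=np.array([np.cos(a),np.sin(a),0]);z=np.array([0,0,-1.]);D=Ro.from_matrix(np.c_[xx,np.cross(z,xx),z])
t=np.array([.567,.2432,float(sys.argv[1])]);o=sensors.get_obs()
print(q.round(2),"shift",R.inv().apply(t-x).round(4),"turn",(R.inv()*D).as_rotvec().round(4),"F",o["ft_force"].round(2),o["torque"].round(2),x.round(4))
E
python3 go.py .12
```

```text
[ 0.14  0.04 -0.74  1.69  0.02  1.42 -2.15] shift [ 0.137  -0.0069  0.1867] turn [-0.0069 -0.0011  0.0149] F [ 0.94  0.54 -1.66] [ 0.   -0.01  0.01] [0.43   0.2318 0.3065]
```

```bash
python3 -m inch '[[[0.03,-0.002,0,0,0,0,1],[0.07,-0.004,0.01,-0.003,0,0.007,1],[0.11,-0.006,0.03,-0.007,-0.001,0.015,1],[0.137,-0.007,0.06,-0.007,-0.001,0.015,1],[0.137,-0.007,0.09,-0.007,-0.001,0.015,1],[0.137,-0.007,0.12,-0.007,-0.001,0.015,1],[0.137,-0.007,0.15,-0.007,-0.001,0.015,1],[0.137,-0.007,0.18,-0.007,-0.001,0.015,1],[0.137,-0.007,0.187,-0.007,-0.001,0.015,1],[0.137,-0.007,0.187,-0.007,-0.001,0.015,1]]]'
python3 go.py .09
```

```text
clock: 12.8
position: [0.5663, 0.2441, 0.1193]
ee_rot: [1.0, 0.005, -0.0, 0.001]
ft_force: [0.3, -0.4, -0.5]
grip_width: 0.649
grasp_force: 85.7
[ 0.03  0.5  -0.66  1.6   0.33  1.15 -2.27] shift [0.0007 0.0009 0.0293] turn [0.001  0.0009 0.0016] F [ 0.33 -0.43 -0.55] [-0.01  0.02 -0.03] [0.5663 0.2441 0.1193]
```

```bash
python3 -m inch '[[[0.0005,0.0008,0.01,0,0,0,1],[0.0005,0.0008,0.02,0,0,0,1],[0.0005,0.0008,0.03,0,0,0,1],[0.0005,0.0008,0.03,0,0,0,1]]]'
python3 -m inch '[[[0,0,0.002,0,0,0,1],[0,0,0.004,0,0,0,1],[0,0,0.006,0,0,0,1],[0,0,0.006,0,0,0,1]]]'
python3 go.py .0744
```

```text
clock: 13.2
position: [0.5663, 0.2437, 0.0885]
ee_rot: [1.0, 0.005, -0.0, 0.001]
ft_force: [-0.7, -0.6, -1.8]
grip_width: 0.646
grasp_force: 85.7
clock: 13.6
position: [0.5672, 0.2441, 0.084]
ee_rot: [1.0, 0.005, 0.001, 0.0]
ft_force: [-0.3, -0.1, -1.5]
grip_width: 0.642
grasp_force: 86.0
[ 0.02  0.54 -0.65  1.63  0.36  1.09 -2.29] shift [-0.0002  0.0008  0.0096] turn [ 0.0005 -0.0012  0.0024] F [-0.26 -0.11 -1.5 ] [-0.13  0.03 -0.04] [0.5672 0.2441 0.084 ]
```

No contact force so far, and the underside is already 2 mm below the dowel tops, so I continue down.

```bash
python3 -m inch '[[[0,0,0.0015,0,0,0,1],[0,0,0.003,0,0,0,1],[0,0,0.0045,0,0,0,1],[0,0,0.0045,0,0,0,1]]]'
python3 go.py .0744
python3 -m inch '[[[0,0,0.001,0,0,0,1],[0,0,0.002,0,0,0,1],[0,0,0.003,0,0,0,1],[0,0,0.003,0,0,0,1]]]'
python3 go.py .0744
```

```text
clock: 14.0
position: [0.5671, 0.2436, 0.0791]
ee_rot: [1.0, 0.005, 0.0, 0.001]
ft_force: [0.1, -3.6, -2.1]
grip_width: 0.645
grasp_force: 86.3
[ 0.02  0.54 -0.65  1.63  0.36  1.08 -2.29] shift [-0.0001  0.0004  0.0047] turn [ 0.0011 -0.0008  0.0021] F [ 0.07 -3.58 -2.13] [-0.85 -0.11  0.09] [0.5671 0.2436 0.0791]
clock: 14.4
position: [0.5672, 0.2436, 0.0764]
ee_rot: [1.0, 0.005, 0.001, 0.001]
ft_force: [0.6, -4.1, 0.2]
grip_width: 0.651
grasp_force: 86.3
[ 0.02  0.55 -0.64  1.64  0.36  1.08 -2.29] shift [-0.0002  0.0004  0.002 ] turn [ 0.0011 -0.001   0.0021] F [ 0.59 -4.13  0.25] [-1.27 -0.11  0.12] [0.5672 0.2436 0.0764]
```

```bash
python3 -m inch '[[[0,0.0006,0.0005,0,0,0,1],[0,0.0006,0.001,0,0,0,1],[0,0.0006,0.0015,0,0,0,1],[0,0.0006,0.0015,0,0,0,1],[0,0.0006,0.0015,0,0,0,1]]]'
python3 go.py .0744
python3 -m inch '[[[0,0,0.0003,0,0,0,1],[0,0,0.0006,0,0,0,1],[0,0,0.0006,0,0,0,1],[0,0,0.0006,0,0,0,1]]]'
python3 go.py .0744
```

```text
clock: 14.9
position: [0.5671, 0.2435, 0.0749]
ee_rot: [1.0, 0.005, 0.001, 0.0]
ft_force: [0.6, -4.4, 1.2]
grip_width: 0.646
grasp_force: 86.3
[ 0.02  0.55 -0.64  1.64  0.37  1.08 -2.29] shift [-0.0001  0.0003  0.0005] turn [ 0.0004 -0.0011  0.0025] F [ 0.62 -4.38  1.18] [-1.08 -0.2   0.12] [0.5671 0.2435 0.0749]
clock: 15.3
position: [0.5671, 0.2435, 0.0746]
ee_rot: [1.0, 0.005, 0.001, 0.0]
ft_force: [0.2, -5.4, 3.3]
grip_width: 0.646
grasp_force: 86.4
[ 0.02  0.55 -0.64  1.64  0.37  1.08 -2.29] shift [-0.0001  0.0003  0.0002] turn [ 0.0004 -0.0012  0.0025] F [ 0.16 -5.43  3.28] [-1.3   0.02  0.05] [0.5671 0.2435 0.0746]
```

```bash
python3 -m inch '[[[0,0.0005,0,0,0,0,1],[0,0.0012,0,0,0,0,1],[0,0.0012,0.0003,0,0,0,1],[0,0.0012,0.0006,0,0,0,1],[0,0.0012,0.0006,0,0,0,1],[0,0.0012,0.0006,0,0,0,1]]]'
python3 go.py .0744
```

```text
clock: 15.9
position: [0.567, 0.2434, 0.0745]
ee_rot: [1.0, 0.006, 0.001, -0.0]
ft_force: [-1.1, -0.7, 6.9]
grip_width: 0.646
grasp_force: 86.9
[ 0.02  0.55 -0.64  1.64  0.36  1.07 -2.29] shift [-0.      0.0002  0.0001] turn [-0.0008 -0.0016  0.0031] F [-1.15 -0.7   6.92] [-0.4   0.2  -0.02] [0.567  0.2434 0.0745]
```

```bash
python3 -m inch '[[[0,0,0.0004,0,0,0,1],[0,0,0.0008,0,0,0,1],[0,0,0.0012,0,0,0,1],[0,0,0.0012,0,0,0,1],[0,0,0.0012,0,0,0,1],[0,0,0.0012,0,0,0,1]]]'
python3 go.py .0744
```

```text
clock: 16.5
position: [0.5671, 0.2434, 0.0744]
ee_rot: [1.0, 0.006, 0.001, -0.0]
ft_force: [-6.3, -4.1, 18.3]
grip_width: 0.646
grasp_force: 88.0
[ 0.02  0.55 -0.64  1.64  0.37  1.07 -2.29] shift [-0.0001  0.0002  0.    ] turn [-0.0004 -0.002   0.0031] F [-6.26 -4.07 18.31] [-1.03  1.28 -0.01] [0.5671 0.2434 0.0744]
```

```bash
python3 -m inch '[[[-0.0007,0.0004,-0.0004,0,0,0,1],[-0.0007,0.0004,-0.0004,0,0,0,1],[-0.0007,0.0004,-0.0004,0,0,0,1],[-0.0007,0.0004,-0.0004,0,0,0,1],[-0.0007,0.0004,-0.0004,0,0,0,1],[-0.0007,0.0004,-0.0004,0,0,0,1]]]'
python3 go.py .0744
python3 - <<'E'
from h import *
a=imaging.camera("side")[90:190,130:260];b=imaging.camera("scene")[170:260,310:450]
cv2.imwrite("pics/j.png",np.hstack([cv2.resize(a,(400,308),interpolation=2),cv2.resize(b,(400,308),interpolation=2)]))
f=[]
for i in range(4): imaging.camera("side");f.append(sensors.get_obs()["ft_force"].round(1))
print(f)
E
```

```text
clock: 17.1
position: [0.567, 0.2433, 0.0745]
ee_rot: [1.0, 0.006, 0.002, -0.001]
ft_force: [-0.3, -1.1, 11.3]
grip_width: 0.649
grasp_force: 87.2
[ 0.02  0.55 -0.64  1.64  0.37  1.07 -2.29] shift [-0.      0.0001  0.0001] turn [-0.0015 -0.0033  0.0031] F [-0.25 -1.13 11.28] [-0.51  0.16  0.04] [0.567  0.2433 0.0745]
[array([-0.3, -0.6, 10.6]), array([-0.4, -1.1, 11.1]), array([-0.2, -0. , 10.3]), array([-0.5, -0.7, 10.9])]
```

View pics/j.png

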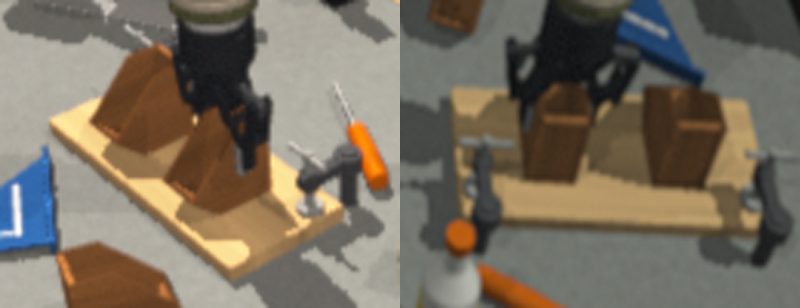

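The bin stands flush on the dowels beside the fitted one, facing the same way. The push reads about 11 N plus the bin's 1.6 N weight, so I'll add a little.

```bash
python3 -m inch '[[[0,0,0.0003,0,0,0,1],[0,0,0.0003,0,0,0,1],[0,0,0.0003,0,0,0,1],[0,0,0.0003,0,0,0,1],[0,0,0.0003,0,0,0,1],[0,0,0.0003,0,0,0,1],[0,0,0.0003,0,0,0,1],[0,0,0.0003,0,0,0,1]]]'
python3 - <<'E'
from h import *
f=[]
for i in range(6): imaging.camera("side");f.append(sensors.get_obs()["ft_force"])
print(np.mean(f,0),np.std(f,0))
E
```

```text
clock: 18.2
position: [0.567, 0.2434, 0.0745]
ee_rot: [1.0, 0.006, 0.002, -0.001]
ft_force: [-1.7, -1.4, 13.1]
grip_width: 0.645
grasp_force: 87.7
[-1.8587715  -1.78347372 13.10746633] [0.2888017  0.3596557  0.52402594]
```

```bash
python3 -c "
from workcell import order;print(order.hand_in())"
```

```text
the job is handed in; nothing more can be done
None
```

The job is handed in: all four offcuts are in the tray, and the robot is still holding the bin flush on the two dowels, facing like the fitted one, with a push of about 15 N (13.1 N at the wrist plus the bin's 1.6 N weight).

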